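# Free the pawl and press the jar cap home

### The job

Seat the snap cap on the jar that stands in the hand press: press the pawl's tab down as far as it goes so that its hook is free of the ratchet teeth, and only then push the lever's paddle down to its stop. Nothing needs gripping: leave the other jar, the beaker and the dish where they stand, and finish clear of everything with the lever down.

Things in the scene. Friction and masses are not known exactly. Their poses are not given: they have to be found in the camera images.
- press: Fixed grey hand press. Origin on the table under the lever's hinge, z up. The lever reaches from the hinge to this body's -x, the pawl's tab to its +x; both swing in its x-z plane. Base plate x -130 to +90 mm, 110 mm wide, 12 thick. Upright of two cheeks, 52 mm wide in all: x -25 to +46 mm up to 183 mm height, x -25 to +21 mm up to 242 mm; between them the toothed steel hub, to 270 mm.
- lever_hinge (a point): Axis of the lever, 225 mm above the table, midway between the cheeks; axes as press (the hinge runs along y). The steel hub round it has radius 33 mm, its ratchet teeth reach 44 mm; the lever's steel bar is 14 mm wide.
- paddle_top (a point): Middle of the upper face of the black flat paddle at the lever's free end: 70 mm long, 30 wide, 16 thick, its middle 160 mm from the hinge, this face 8 mm above the line through the hinge. Moves with the lever: x axis along the lever towards the hinge, y along the hinge, z out of the face. At the start the lever points up 29 to 34 degrees.
- pawl_tab (a point): Point on top of the pawl's dark steel thumb tab (30 mm wide, 5 thick). At pawl = 0: 91 mm from the hinge towards the press's +x, 233.5 mm above the table, x axis outwards, z up; the tab ends 17 mm further out. It moves with the tab, which tips down and out about a pivot 55 mm inward and 53.5 mm below: at pawl = 0.42 it is 27 mm lower, 17 mm further out. About 3 N moves it.
- pawl (a joint): Turn of the pawl, 0 to 0.42 rad. 0: hooked over a tooth of the lever's hub, so the lever can go down only to about 0.13 rad. Beyond about 0.2 the hook clears all teeth; 0.42: tab fully down, at its stop. No spring: a stiff pivot, it stays where it is left.
- lever (a joint): Turn of the lever downwards, 0 to 0.72 rad. 0: points up 0.6 rad (34 degrees) above level; 0.6: level; 0.72: lower stop, 0.12 rad below level, cap pressed home. Stiff hinge: stays where it is left. Pushing the paddle takes about 3 N, about 7 N over the last 0.08 rad where the cap is pressed. A ram above the jar is linked to it, 70 mm from the hinge.
- cap (a joint): How far the black snap cap (44 mm across, 16 high) is pushed down on the small amber jar fixed in the press's nest, 70 mm from the hinge towards the press's -x; cap top 101 mm above the table at the start. 0: loosely set on; about 0.006 m: home, reached when the lever is at its lower stop. It goes to 0.0066 m at most.
- jar: Loose bystander: amber glass jar with black cap, 52 mm across, 75 mm high, 0.16 kg; origin in the middle of its underside. It stands beyond the press on the paddle's side.
- beaker: Loose bystander: glass beaker, 68 mm across, 85 mm high, 0.12 kg; origin in the middle of its underside. It stands near the pawl's end of the press.
- dish: Loose bystander: shallow white dish, 84 mm across, 16 mm high; origin in the middle of its underside. It lies beside the press.

How it is judged:
By the outcome, as a careful person would: the job done as asked, in the order asked, and still so for the second after the job is handed in, with the robot touching nothing.
It also fails if it takes over 42 s, if anything falls off the work surface, if the arm or the gripper's body presses on something with over 40 N, if the wrist force passes 120 N, or if a joint passes its speed limit or range.

### The arm

A 6-joint arm with a two-finger parallel gripper is mounted at the origin on the work surface. World frame = base frame: x ahead of the robot, y to its left, z up, the work surface at z = 0. Lengths are in m, angles in rad, forces in N, time in s.
With the tool pointing down it reaches from about 0.4 to 0.925 m from the base axis. Payload 12.5 kg.
Tool frame: the origin (TCP) lies midway between the tips of the shut fingers; the grasp point (between the pads) lies 19 mm behind it; z points along the fingers, x is the direction in which the jaws open and shut, and the axes are right-handed (so a half turn about z gives the same grasp; the last joint's range is limited). The gripper opens to 95 mm and grips with 3 to 60 N. Pads are 20 mm wide; open, the fingers measure 119 mm over their backs; the gripper's body (75 mm by 180 mm) begins 59 mm behind the grasp point.
Start: joints at [-1.45, 0.491, 1.559, -0, 1.092, -0.106], TCP at [0.141, -0.609, 0.215] pointing down, gripper open.
Joint ranges: [-3.1, 3.1], [-0.84, 2.19], [0.05, 2.79], [-1.13, 4.28], [0.06, 2.93], [-2.69, 2.69]. Speed limits (rad/s): [2.22, 2.22, 2.79, 3.14, 3.14, 3.14].

### API

Orientations are given as a 3x3 rotation matrix whose columns are the frame's x, y, z axes.
In Python, from station import status, viewer, order gives the robot as it stands.
- The arm moves only by the shell command python3 -m pendant 'ROWS' [FORCE]. ROWS is JSON, a list that holds one entry, the list of rows, each a list of 5 numbers: the shift along the tool's x, y, z in m, then the turn about the tool's z in rad, then the finger opening in m, from 0 to 0.0951. In form: [[[x, y, z, turn, jaw], ...]]. A call has 1 to 10 rows; each row shifts and turns the pose as measured when the row begins, along the tool's axes as they then stand; what a row does not reach is not made up. A row lasts 1/12 s, in which the tool goes at most 41.7 mm and 7.16 degrees, less where a joint would pass 70% of its speed; a pose out of reach is approached as far as the arm can. A call is refused whole if a number of a shift passes 0.0417 or a number of a turn 0.125, either way. A call with a gripper value outside its range is refused whole. The fingers move at their own pace and stop on an object; FORCE is the grip in N (left out, the last holds). Time passes only in rows, so rows that do not move let the fingers close. It gives the time, the measured TCP pose, the force and the opening at its end, in the units of the state.
- status.get_obs(): the state, without advancing time (a new reading comes with each control period).
- viewer.capture(name): name is "scene" or "side" or "wrist"; returns the picture (384x512x3 uint8, red, green, blue); there is no depth.
- viewer.calibration(name): a dict with "fx", "fy", "cx", "cy" (pixels), "position" and "rotation" of the camera in the world; the wrist camera has in their place "tool_from_camera" (4x4, takes a point from camera to tool coordinates, whose origin is the TCP and whose axes are the tool frame's). Camera axes: x right, y down, z forward; pixel columns grow to the right and rows downward; lengths in m; the calibration is good to about 2 mm. A picture is of the moment at which its call begins: read the wrist's pose just before it. calibration takes no time and is no camera call.
- order.job_done(): hands the job in, once; it reports no verdict.
The state is a dict: "time": time; "joints": joint angles; "qvel": joint speeds; "joint_efforts": joint torques, N m; "tool_pos": TCP position; "tcp_rot": TCP orientation; "force": force on the tool from outside, world axes, zero at the start; "torque": the same for the moment, N m; "grip_width": opening from 0.0 (shut) to 1.0 (fully open).
Only numpy, scipy, OpenCV 4.12 (cv2) and the standard library are available. Lean on these libraries where they do the work, as an engineer would, in place of code of your own. Each camera call takes 0.05 s, during which the arm holds its last target.

## Working session

There is one attempt and no reset: what is moved stays moved. The work goes in short steps, Python scripts to look and compute and a shell command to move; the robot and the scene stay as the last step left them, time stands still between calls to the robot, and variables do not carry over. Pictures are saved under pics/ and viewed, and the job is handed in when it is done.

```bash
ls; mkdir -p pics
python3 - <<'E'
from station import status, viewer
import cv2, numpy as np
o=status.get_obs(); print(o['time'],o['tool_pos'],o['tcp_rot'],o['force'])
for n in ['scene','side']:
    c=viewer.calibration(n); print(n,c)
    im=viewer.capture(n); cv2.imwrite(f'pics/{n}0.png',cv2.cvtColor(im,cv2.COLOR_RGB2BGR))
E
```

```text
pics
0.0 [ 0.14051697 -0.6087538   0.21405955] [[ 2.24885686e-01 -9.74385144e-01 -1.35909270e-04]
 [-9.74384549e-01 -2.24885700e-01  1.08251190e-03]
 [-1.08534757e-03 -1.11013540e-04 -9.99999405e-01]] [-0.49364376 -0.13187287  0.32863608]
scene {'fx': 374.2970623584819, 'fy': 374.2970623584819, 'cx': 250.96512427606896, 'cy': 183.6276207681974, 'position': array([0.9947198 , 0.1720348 , 0.86737967]), 'rotation': array([[-0.48358946,  0.72294619, -0.4934471 ],
       [ 0.87529146,  0.39782803, -0.27495039],
       [-0.00246725, -0.56487314, -0.82517407]])}
side {'fx': 369.6225936231419, 'fy': 369.6225936231419, 'cx': 254.48517619001356, 'cy': 192.3342706606092, 'position': array([ 0.53067839, -0.6660363 ,  0.5777036 ]), 'rotation': array([[ 0.99816178, -0.02008243,  0.05718173],
       [-0.05893479, -0.54165637,  0.8385315 ],
       [ 0.0141331 , -0.84036009, -0.54184424]])}
```

View pics/scene0.png

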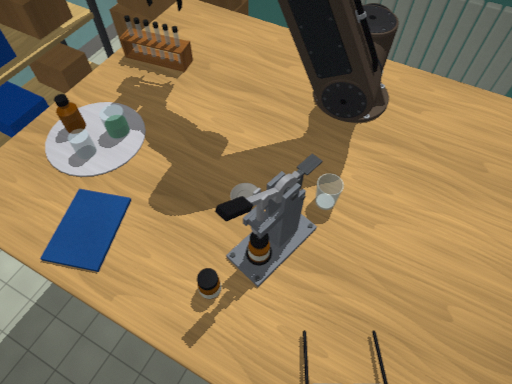

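View pics/side0.png

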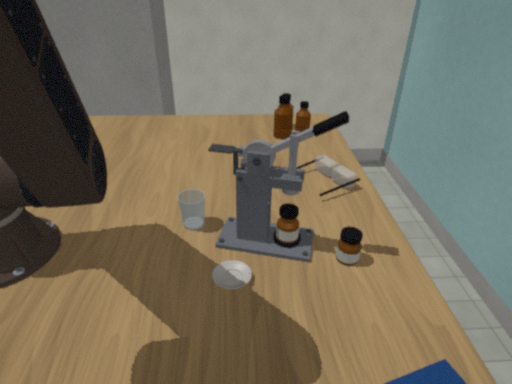

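The scene view shows the paddle at about (235,207), the tab at (311,164) and the base plate around (270,247). In the side view the paddle is at about (331,125), the tab at (224,149), the beaker at (192,208), the jar at (349,246) and the dish at (232,274). I'll zoom in to get exact points.

Run:
```python
import cv2
a=cv2.imread('pics/scene0.png')[145:305,190:350]; cv2.imwrite('pics/scz.png',cv2.resize(a,(600,600),interpolation=cv2.INTER_CUBIC)) # x3.75
b=cv2.imread('pics/side0.png')[105:295,170:370]; cv2.imwrite('pics/siz.png',cv2.resize(b,(600,570),interpolation=cv2.INTER_CUBIC)) # x3
```

```text
(no output)
```

View pics/scz.png

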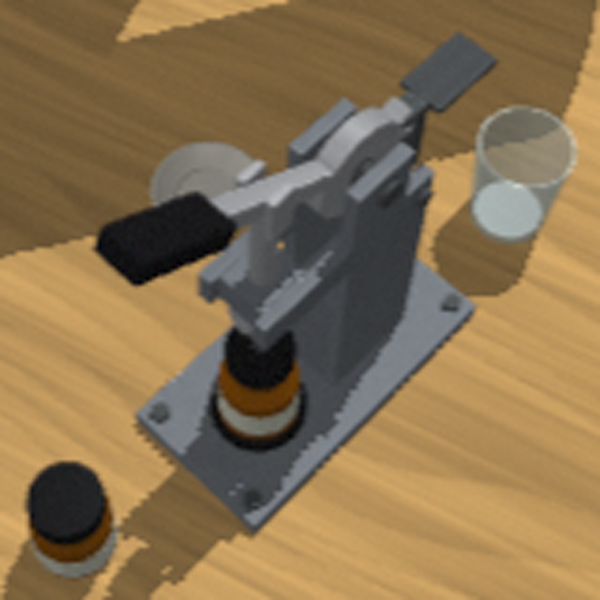

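View pics/siz.png

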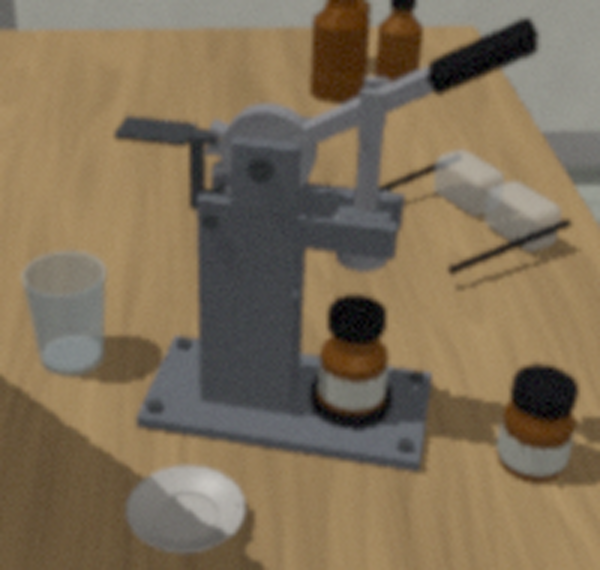

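```bash
cat > geo.py <<'E'
from station import status, viewer
import numpy as np
C={n:viewer.calibration(n) for n in ['scene','side']}
def proj(n,p):
    c=C[n]; q=c['rotation'].T@(np.asarray(p)-c['position']); return np.array([c['fx']*q[0]/q[2]+c['cx'],c['fy']*q[1]/q[2]+c['cy']])
def ray(n,u,z):
    c=C[n]; d=c['rotation']@np.array([(u[0]-c['cx'])/c['fx'],(u[1]-c['cy'])/c['fy'],1]); s=(z-c['position'][2])/d[2]; return c['position']+s*d
sc=lambda x,y:(190+(x+.5)/3.75-.5,145+(y+.5)/3.75-.5)
si=lambda x,y:(170+(x+.5)/3-.5,105+(y+.5)/3-.5)
def w(P,p):
    x,y,t=P[:3]; c,s=np.cos(t),np.sin(t); return np.array([x+c*p[0]-s*p[1],y+s*p[0]+c*p[1],p[2]])
E
python3 - <<'E'
from geo import *
from scipy.optimize import least_squares
ob=[('scene',sc(138,413),(-.13,.055,.012)),('scene',sc(255,522),(-.13,-.055,.012)),('scene',sc(473,305),(.09,-.055,.012)),
('side',si(140,421),(.09,.055,.012)),('side',si(420,461),(-.13,.055,.012)),('side',si(432,372),(-.13,-.055,.012)),
('scene',sc(460,34),(.108,.015,.2335)),('scene',sc(496,62),(.108,-.015,.2335)),('side',si(116,136),(.108,.015,.2335)),('side',si(126,118),(.108,-.015,.2335))]
pad=[('scene',sc(165,238)),('side',si(484,55))]
def f(P,pp=False):
    r=[proj(n,w(P,p))-u for n,u,p in ob]
    a=P[3]
    r+=[proj(n,w(P,(-.16*np.cos(a),0,.225+.16*np.sin(a))))-u for n,u in pad]
    return np.array(r) if pp else np.concatenate(r)
s=least_squares(f,[.6,-.1,np.pi,.55],loss='soft_l1'); P=s.x; print(P,np.degrees(P[2:])); print(f(P,1).round(1))
np.save('P.npy',P)
a=P[3]
for n,p in dict(hinge=(0,0,.225),tab=(.091,0,.2335),paddle=(-.16*np.cos(a)-.008*np.sin(a),0,.225+.16*np.sin(a)+.008*np.cos(a))).items(): print(n,w(P,p).round(4))
print('beaker',ray('scene',sc(507,215),.003),ray('side',si(70,355),.003),'rim',ray('scene',sc(525,147),.085),ray('side',si(65,273),.085))
print('jar top',ray('scene',sc(67,500),.075),ray('side',si(544,388),.075))
print('dish',ray('side',si(187,505),.014))
E
```

```text
[0.58794885 0.02158129 2.87103442 0.55357044] [164.49815527  31.71725003]
[[-1.2 -0. ]
 [-0.1  1.6]
 [ 1.1 -0.4]
 [-1.1 -1.1]
 [ 0.9  0.4]
 [ 0.7 -0.1]
 [-0.9 -1.4]
 [ 0.4 -1.3]
 [-0.3 -0.7]
 [ 0.8 -0.7]
 [ 0.7 -0.3]
 [ 0.3  0.5]]
hinge [0.5879 0.0216 0.225 ]
tab [0.5003 0.0459 0.2335]
paddle [ 0.7232 -0.0159  0.3159]
beaker [0.43409507 0.08824637 0.003     ] [0.42721336 0.08604563 0.003     ] rim [0.43143827 0.08606182 0.085     ] [0.42930457 0.08727281 0.085     ]
jar top [ 0.78576087 -0.05432945  0.075     ] [ 0.78132598 -0.06070757  0.075     ]
dish [ 0.52452822 -0.10403752  0.014     ]
```

The fit residuals are about 1 px: hinge at (0.588, 0.022), yaw 164.5°, lever up 31.7°, which is within the given 29 to 34°. I'll raise the arm, shut the fingers and travel towards the tab.

```bash
python3 -m pendant '[[[0,0,-0.03,0,0],[-0.015,-0.013,-0.03,0,0],[-0.028,-0.0245,-0.015,0,0],[-0.028,-0.0245,-0.015,0,0],[-0.028,-0.0245,-0.01,0,0],[-0.028,-0.0245,0,0,0],[-0.028,-0.0245,0,0,0],[-0.028,-0.0245,0,0,0],[-0.028,-0.0245,0,0,0],[-0.028,-0.0245,0,0,0]]]' 10
cat > rel.py <<'E'
# where is TCP in press frame, and shifts in tool frame to a press-frame target
import sys
from geo import *
P=np.load('P.npy'); o=status.get_obs(); R=o['tcp_rot']; p=o['tool_pos']
t=P[2]; Rz=np.array([[np.cos(t),-np.sin(t),0],[np.sin(t),np.cos(t),0],[0,0,1]])
print('t',round(o['time'],2),'tcp',p.round(4),'press-frame',(Rz.T@(p-[P[0],P[1],0])).round(4),'F',o['force'].round(1),'grip',o['grip_width'])
pr=Rz.T@R; print('yaw of tool x from press y (deg, about tool z to turn rad)',np.arctan2(R[:,0]@-Rz[:,0]*-1,R[:,0]@Rz[:,1]).round(3))
if len(sys.argv)>3:
    g=Rz@np.array(list(map(float,sys.argv[1:4])))+[P[0],P[1],0]
    print('shift tool',(R.T@(g-p)).round(4))
print('press x,y axes in tool',(R.T@Rz)[:,:2].T.round(3).tolist())
E
python3 rel.py .1 0 .3
```

```text
time: 0.93
tool_pos: [0.2921, -0.3215, 0.3154]
tcp_rot: [[0.216, -0.976, -0.001], [-0.976, -0.216, 0.008], [-0.008, -0.001, -1.0]]
force: [0.6, -0.0, 0.7]
grip_width: 0.356
t 0.93 tcp [ 0.2921 -0.3215  0.3154] press-frame [0.1934 0.4097 0.3154] F [ 0.6 -0.   0.7] grip 0.35614096969820036
yaw of tool x from press y (deg, about tool z to turn rad) -0.488
shift tool [-0.3179 -0.2747  0.0184]
press x,y axes in tool [[-0.469, 0.883, 0.003], [0.883, 0.469, -0.008]]
```

```bash
python3 -m pendant '[[[-0.029,-0.025,0,0,0],[-0.029,-0.025,0,0,0],[-0.029,-0.025,0,0,0],[-0.029,-0.025,0,0,0],[-0.029,-0.025,0,0,0],[-0.029,-0.025,0,0,0],[-0.029,-0.025,0,0,0],[-0.029,-0.025,0,0,0],[-0.029,-0.025,0,0,0],[-0.029,-0.025,0,0,0]]]'
python3 -m pendant '[[[0,0,0,0.12,0],[0,0,0,0.12,0],[0,0,0,0.12,0],[0,0,0,0.12,0],[0,0,0,0.03,0]]]'
python3 rel.py .1 0 .3
```

```text
time: 1.77
tool_pos: [0.4771, 0.0351, 0.3183]
tcp_rot: [[0.214, -0.977, -0.0], [-0.977, -0.214, 0.008], [-0.008, -0.002, -1.0]]
force: [1.6, -1.4, 0.2]
grip_width: 0.005
time: 2.18
tool_pos: [0.479, 0.0439, 0.3162]
tcp_rot: [[-0.301, -0.954, -0.004], [-0.954, 0.301, 0.009], [-0.008, 0.006, -1.0]]
force: [-0.5, 0.1, -0.3]
grip_width: 0.004
t 2.18 tcp [0.479  0.0439 0.3162] press-frame [0.1109 0.0076 0.3162] F [-0.5  0.1 -0.3] grip 0.004466058705531556
yaw of tool x from press y (deg, about tool z to turn rad) 0.035
shift tool [-0.0079 -0.0107  0.0162]
press x,y axes in tool [[0.035, 0.999, 0.006], [0.999, -0.035, -0.008]]
```

```bash
python3 -m pendant '[[[-0.008,-0.011,0.016,-0.03,0],[0,0,0.02,0,0],[0,0,0.02,0,0],[0,0,0.006,0,0],[0,0,0,0,0]]]'
python3 rel.py .1 0 .24
python3 - <<'E'
from station import viewer
import cv2,numpy as np
A=[]
for n,(r,c) in dict(scene=((100,250),(220,370)),side=((60,210),(150,300))).items():
    im=viewer.capture(n)[r[0]:r[1],c[0]:c[1]]; A.append(cv2.resize(im,(400,400),interpolation=cv2.INTER_CUBIC))
cv2.imwrite('pics/a1.png',cv2.cvtColor(np.hstack(A),cv2.COLOR_RGB2BGR))
E
```

```text
time: 2.6
tool_pos: [0.4921, 0.0494, 0.2522]
tcp_rot: [[-0.274, -0.962, -0.003], [-0.962, 0.274, 0.009], [-0.008, 0.006, -1.0]]
force: [-0.1, -0.1, 0.1]
grip_width: 0.007
t 2.6 tcp [0.4921 0.0494 0.2522] press-frame [ 0.0998 -0.0012  0.2522] F [-0.1 -0.1  0.1] grip 0.0069701192482453265
yaw of tool x from press y (deg, about tool z to turn rad) 0.007
shift tool [0.0013 0.0001 0.0122]
press x,y axes in tool [[0.007, 1.0, 0.005], [1.0, -0.007, -0.008]]
```

View pics/a1.png

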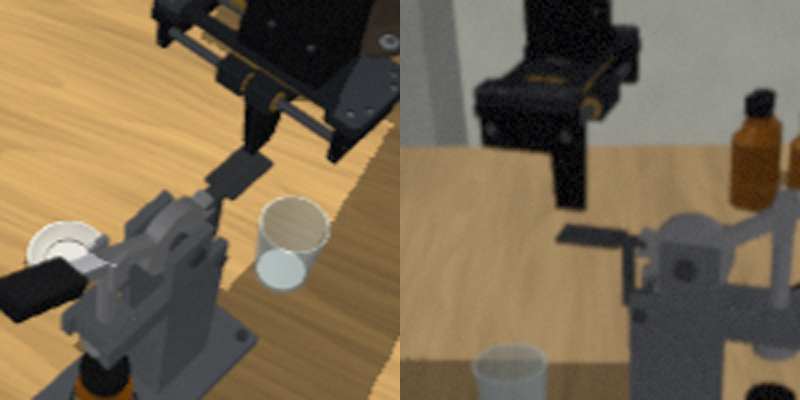

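The fingertip sits over the tab: tip at (570,208) against a tab spanning (558–640, 235) in the right panel. I'll press down and follow the tab outwards.

```bash
python3 -m pendant '[[[0.001,0,0.01,0,0],[0,0,0.008,0,0],[0,0.003,0.006,0,0],[0,0.003,0.006,0,0],[0,0.003,0.006,0,0]]]'
python3 rel.py .113 0 .2085
```

```text
time: 3.12
tool_pos: [0.4816, 0.0518, 0.219]
tcp_rot: [[-0.274, -0.962, -0.001], [-0.962, 0.274, 0.011], [-0.01, 0.004, -1.0]]
force: [-4.1, 0.9, 7.3]
grip_width: 0.004
t 3.12 tcp [0.4816 0.0518 0.219 ] press-frame [ 0.1106 -0.0007  0.219 ] F [-4.1  0.9  7.3] grip 0.0036337908686457946
yaw of tool x from press y (deg, about tool z to turn rad) 0.007
shift tool [0.0008 0.0024 0.0105]
press x,y axes in tool [[0.007, 1.0, 0.004], [1.0, -0.007, -0.01]]
```

```bash
python3 -m pendant '[[[0,0.001,0.005,0,0],[0,0.001,0.004,0,0]]]'; python3 -m pendant '[[[0,0.001,0.004,0,0],[0,0,0.004,0,0]]]';python3 rel.py .113 0 .2085
```

```text
time: 3.28
tool_pos: [0.4765, 0.0533, 0.2093]
tcp_rot: [[-0.274, -0.962, -0.006], [-0.962, 0.274, 0.012], [-0.01, 0.009, -1.0]]
force: [-2.4, 1.7, 3.6]
grip_width: 0.004
time: 3.45
tool_pos: [0.4758, 0.0539, 0.2045]
tcp_rot: [[-0.274, -0.962, -0.001], [-0.962, 0.274, 0.012], [-0.011, 0.004, -1.0]]
force: [-20.6, 0.2, 65.6]
grip_width: 0.005
t 3.45 tcp [0.4758 0.0539 0.2045] press-frame [ 0.1167 -0.0012  0.2045] F [-20.6   0.2  65.6] grip 0.005396631994267186
yaw of tool x from press y (deg, about tool z to turn rad) 0.007
shift tool [ 0.0011 -0.0037 -0.004 ]
press x,y axes in tool [[0.007, 1.0, 0.004], [1.0, -0.007, -0.011]]
```

The force rose to 65 N at z 0.2045, which is the stop. Geometry predicts about 0.207 there. I'll lift off and check.

```bash
python3 -m pendant '[[[0,0.001,-0.01,0,0],[0,0,-0.03,0,0],[0,0,-0.04,0,0],[0,0,-0.04,0,0],[0,0,-0.04,0,0],[0,0,0,0,0]]]'
python3 rel.py -.15 0 .38
python3 - <<'E'
from station import viewer
import cv2,numpy as np
A=[]
for n,(r,c) in dict(scene=((130,280),(200,350)),side=((90,240),(180,330))).items():
    im=viewer.capture(n)[r[0]:r[1],c[0]:c[1]]; A.append(cv2.resize(im,(400,400),interpolation=cv2.INTER_CUBIC))
cv2.imwrite('pics/a2.png',cv2.cvtColor(np.hstack(A),cv2.COLOR_RGB2BGR))
E
```

```text
time: 3.95
tool_pos: [0.4738, 0.0522, 0.3714]
tcp_rot: [[-0.274, -0.962, 0.002], [-0.962, 0.274, 0.011], [-0.011, 0.001, -1.0]]
force: [0.6, 0.1, 0.3]
grip_width: 0.003
t 3.95 tcp [0.4738 0.0522 0.3714] press-frame [0.1182 0.001  0.3714] F [0.6 0.1 0.3] grip 0.0026076876780421715
yaw of tool x from press y (deg, about tool z to turn rad) 0.007
shift tool [-0.003  -0.2682 -0.0089]
press x,y axes in tool [[0.007, 1.0, 0.001], [1.0, -0.007, -0.011]]
```

View pics/a2.png

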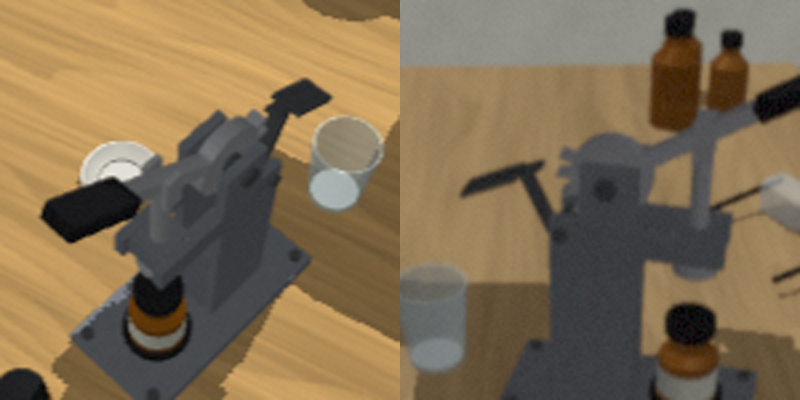

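The tab is tipped down and out: side panel outer end at about (462,193), inner end at (543,163). The lever hasn't moved. I'll check the pawl angle in numbers and then move over the paddle.

```bash
python3 - <<'E'
from geo import *
P=np.load('P.npy')
for a in (.3,.36,.42):
    c,s=np.cos(a),np.sin(a); v=[.072,0.0535]; e=(.036+c*v[0]+s*v[1],.18-s*v[0]+c*v[1])
    for y in (.015,-.015):
        q=proj('side',w(P,(e[0],y,e[1]))); r=proj('scene',w(P,(e[0],y,e[1])))
        print(a,y,'side panel',((q-[180,90])*8/3-[400,0]*0).round(0)+[400,0],'scene panel',((r-[200,130])*8/3).round(0))
E
python3 -m pendant '[[[0,-0.039,-0.002,0,0],[0,-0.039,-0.002,0,0],[0,-0.039,-0.002,0,0],[0,-0.039,-0.002,0,0],[0,-0.039,-0.002,0,0],[0,-0.039,0,0,0],[-0.003,-0.034,0,0,0],[0,0,0,0,0]]]'
python3 rel.py -.15 0 .34
```

```text
time: 4.72
tool_pos: [0.7379, -0.0212, 0.3539]
tcp_rot: [[-0.273, -0.962, -0.024], [-0.962, 0.273, 0.013], [-0.006, 0.027, -1.0]]
force: [-0.8, 0.2, -1.0]
grip_width: 0.006
t 4.72 tcp [ 0.7379 -0.0212  0.3539] press-frame [-0.1559  0.0012  0.3539] F [-0.8  0.2 -1. ] grip 0.006254461280302432
yaw of tool x from press y (deg, about tool z to turn rad) 0.006
shift tool [-0.0011  0.0056  0.0141]
press x,y axes in tool [[0.006, 1.0, 0.027], [1.0, -0.006, -0.006]]Traceback (most recent call last):
  File "<stdin>", line 7, in <module>
ValueError: operands could not be broadcast together with shapes (2,) (0,)
```

Run:
```python
from geo import *
import cv2
P=np.load('P.npy')
for a in (.3,.36,.42):
    c,s=np.cos(a),np.sin(a); v=[.072,0.0535]; e=(.036+c*v[0]+s*v[1],.18-s*v[0]+c*v[1])
    for y in (.015,-.015):
        q=proj('side',w(P,(e[0],y,e[1]))); r=proj('scene',w(P,(e[0],y,e[1])))
        print(a,y,'side panel',((q-np.array([180,90]))*8/3+np.array([400,0])).round(0),'scene panel',((r-np.array([200,130]))*8/3).round(0))
A=[]
for n,(r,c) in dict(scene=((130,280),(190,340)),side=((50,200),(230,380))).items():
    im=viewer.capture(n)[r[0]:r[1],c[0]:c[1]]; A.append(cv2.resize(im,(400,400),interpolation=cv2.INTER_CUBIC))
cv2.imwrite('pics/a3.png',cv2.cvtColor(np.hstack(A),cv2.COLOR_RGB2BGR))
```

```text
0.3 0.015 side panel [461. 183.] scene panel [303.  69.]
0.3 -0.015 side panel [473. 167.] scene panel [331.  89.]
0.36 0.015 side panel [460. 189.] scene panel [303.  72.]
0.36 -0.015 side panel [472. 172.] scene panel [331.  91.]
0.42 0.015 side panel [459. 194.] scene panel [303.  75.]
0.42 -0.015 side panel [470. 177.] scene panel [331.  94.]
```

View pics/a3.png

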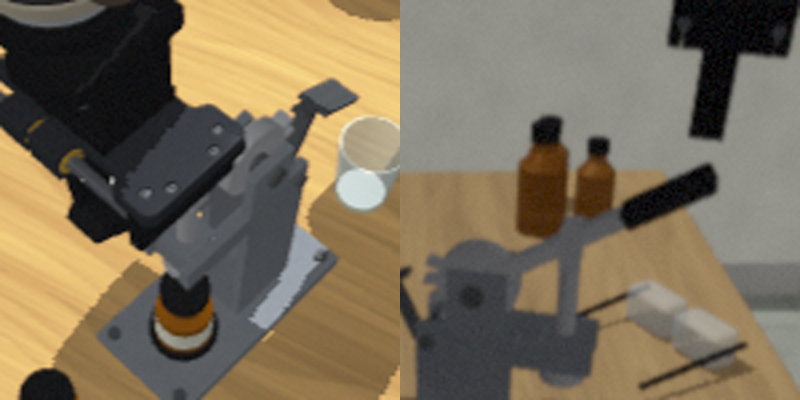

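The tab end matches pawl = 0.42 in both views: side (462,193) seen against (459,194) predicted. The fingertip at panel (705,137) is above the paddle's outer part, so I'll move inward a little and then push down.

```bash
python3 -m pendant '[[[-0.001,0.012,0.003,0,0],[0,0,0.008,0,0],[0,0,0.008,0,0],[0,0,0.008,0,0],[0,0,0.008,0,0]]]'; python3 rel.py -.146 0 .30
```

```text
time: 5.23
tool_pos: [0.7192, -0.014, 0.3191]
tcp_rot: [[-0.272, -0.962, -0.023], [-0.962, 0.271, 0.013], [-0.006, 0.026, -1.0]]
force: [1.1, -0.6, 4.2]
grip_width: 0.002
t 5.23 tcp [ 0.7192 -0.014   0.3191] press-frame [-0.136  -0.0008  0.3191] F [ 1.1 -0.6  4.2] grip 0.001935570646446527
yaw of tool x from press y (deg, about tool z to turn rad) 0.004
shift tool [ 0.0009 -0.0105  0.0188]
press x,y axes in tool [[0.004, 1.0, 0.026], [1.0, -0.004, -0.007]]
```

Contact at 4 N. I'll push down, drifting outwards along the lever's arc.

```bash
python3 -m pendant '[[[0,-0.005,0.01,0,0],[0,-0.004,0.01,0,0],[0,-0.003,0.01,0,0],[0,-0.003,0.01,0,0],[0,-0.002,0.01,0,0]]]'; python3 rel.py -.15 0 .23
```

```text
time: 5.65
tool_pos: [0.7373, -0.0188, 0.267]
tcp_rot: [[-0.272, -0.962, -0.014], [-0.962, 0.271, 0.012], [-0.007, 0.017, -1.0]]
force: [3.0, -0.7, 4.8]
grip_width: 0.005
t 5.65 tcp [ 0.7373 -0.0188  0.267 ] press-frame [-0.1547 -0.001   0.267 ] F [ 3.  -0.7  4.8] grip 0.005262102106959693
yaw of tool x from press y (deg, about tool z to turn rad) 0.004
shift tool [0.0013 0.0041 0.0371]
press x,y axes in tool [[0.004, 1.0, 0.017], [1.0, -0.004, -0.007]]
```

```bash
python3 -m pendant '[[[0,0.001,0.01,0,0],[0,0,0.01,0,0],[0,0,0.01,0,0]]]'; python3 rel.py -.155 0 .214;  python3 -m pendant '[[[0,0,0.006,0,0],[0,0,0.005,0,0]]]'; python3 rel.py -.155 0 .214
```

```text
time: 5.9
tool_pos: [0.737, -0.0186, 0.2331]
tcp_rot: [[-0.272, -0.962, -0.013], [-0.962, 0.272, 0.011], [-0.008, 0.016, -1.0]]
force: [3.6, -0.2, 3.6]
grip_width: 0.005
t 5.9 tcp [ 0.737  -0.0186  0.2331] press-frame [-0.1544 -0.0011  0.2331] F [ 3.6 -0.2  3.6] grip 0.005436664650472218
yaw of tool x from press y (deg, about tool z to turn rad) 0.005
shift tool [ 0.0012 -0.0009  0.0191]
press x,y axes in tool [[0.005, 1.0, 0.016], [1.0, -0.005, -0.008]]
time: 6.07
tool_pos: [0.7366, -0.0185, 0.2197]
tcp_rot: [[-0.272, -0.962, -0.014], [-0.962, 0.272, 0.012], [-0.007, 0.016, -1.0]]
force: [1.9, -1.2, 8.7]
grip_width: 0.005
t 6.07 tcp [ 0.7366 -0.0185  0.2197] press-frame [-0.154  -0.0011  0.2197] F [ 1.9 -1.2  8.7] grip 0.004538253456801637
yaw of tool x from press y (deg, about tool z to turn rad) 0.005
shift tool [ 0.0012 -0.0011  0.0057]
press x,y axes in tool [[0.005, 1.0, 0.016], [1.0, -0.005, -0.007]]
```

```bash
python3 -m pendant '[[[0,0,0.004,0,0],[0,0,0.003,0,0]]]'; python3 -m pendant '[[[0,0,0.003,0,0],[0,0,0.003,0,0]]]'; python3 rel.py -.155 0 .214
```

```text
time: 6.23
tool_pos: [0.7366, -0.0184, 0.2145]
tcp_rot: [[-0.272, -0.962, -0.012], [-0.962, 0.272, 0.011], [-0.008, 0.014, -1.0]]
force: [-6.8, -0.7, 38.5]
grip_width: 0.003
time: 6.4
tool_pos: [0.7366, -0.0184, 0.2149]
tcp_rot: [[-0.272, -0.962, -0.006], [-0.962, 0.271, 0.01], [-0.008, 0.009, -1.0]]
force: [-4.3, -1.3, 22.5]
grip_width: 0.002
t 6.4 tcp [ 0.7366 -0.0184  0.2149] press-frame [-0.1539 -0.0012  0.2149] F [-4.3 -1.3 22.5] grip 0.0016888338294345428
yaw of tool x from press y (deg, about tool z to turn rad) 0.004
shift tool [ 0.0012 -0.0011  0.0009]
press x,y axes in tool [[0.004, 1.0, 0.009], [1.0, -0.004, -0.008]]
```

The stop is at z 0.2148 (predicted 0.2157) with force up to 38 N. One more firm push, then I'll lift and check.

```bash
python3 -m pendant '[[[0,0,0.004,0,0],[0,0,0.004,0,0]]]'; python3 -m pendant '[[[0,0,-0.01,0,0],[0,0,-0.03,0,0],[0,0,-0.04,0,0],[0,0,-0.04,0,0],[0.03,0,-0.02,0,0],[0.04,0,0,0,0],[0.04,0,0,0,0],[0.04,0,0,0,0],[0.03,0,0,0,0],[0,0,0,0,0]]]'
python3 - <<'E'
from geo import *
import cv2
P=np.load('P.npy')
for a in (.1,0,-.08,-.12): 
    c=(-.16*np.cos(a),0,.225+.16*np.sin(a)); print(a,((proj('scene',w(P,c))-np.array([190,130]))*8/3).round(),((proj('side',w(P,c))-np.array([180,90]))*2).round()+np.array([400,0]))
A=[]
for n,(r,c) in dict(scene=((130,280),(190,340)),side=((90,290),(180,380))).items():
    im=viewer.capture(n)[r[0]:r[1],c[0]:c[1]]; A.append(cv2.resize(im,(400,400),interpolation=cv2.INTER_CUBIC))
cv2.imwrite('pics/a4.png',cv2.cvtColor(np.hstack(A),cv2.COLOR_RGB2BGR))
E
```

```text
time: 6.57
tool_pos: [0.7367, -0.0184, 0.2148]
tcp_rot: [[-0.271, -0.963, 0.001], [-0.962, 0.271, 0.009], [-0.009, 0.001, -1.0]]
force: [-6.9, 0.1, 30.0]
grip_width: 0.007
time: 7.4
tool_pos: [0.6805, -0.1941, 0.3525]
tcp_rot: [[-0.264, -0.964, -0.021], [-0.965, 0.264, 0.014], [-0.008, 0.024, -1.0]]
force: [0.0, -0.2, -0.3]
grip_width: 0.004
0.1 [ 98. 278.] [717. 134.]
0 [ 99. 289.] [716. 148.]
-0.08 [100. 296.] [714. 159.]
-0.12 [101. 299.] [712. 164.]
```

View pics/a4.png

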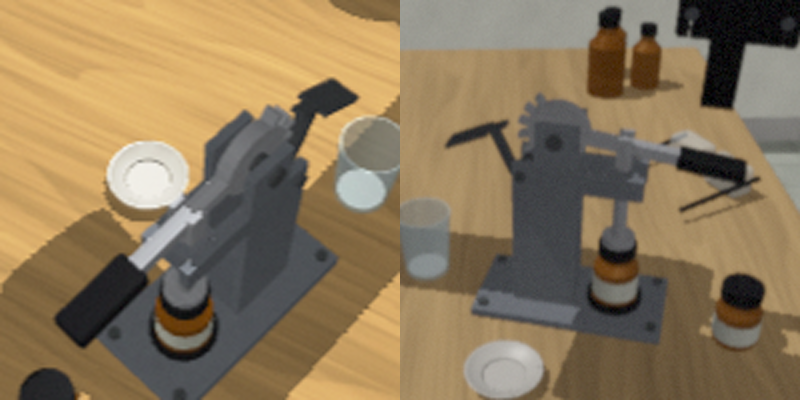

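The lever is down: paddle middle at side panel (712,163), predicted (712,164) at the stop. The ram is on the cap, the tab is still down, the bystanders stand where they were and the gripper is clear. I'll hand the job in.

```bash
python3 -m pendant '[[[0,0,0,0,0],[0,0,0,0,0],[0,0,0,0,0]]]'; python3 -c "
from station import order; order.job_done()"
```

```text
time: 7.75
tool_pos: [0.6822, -0.1866, 0.3512]
tcp_rot: [[-0.259, -0.966, -0.023], [-0.966, 0.259, 0.017], [-0.01, 0.027, -1.0]]
force: [0.1, -0.5, 0.1]
grip_width: 0.005
the job is handed in; nothing more can be done
```

I pressed the pawl's tab down to its stop with the shut fingers and lifted off. Then I pushed the paddle down to the lever's lower stop, moved clear and handed the job in at about 7.8 s.

- **Pawl:** the force rose to about 69 N in total at the stop. Before I touched the lever, both camera views matched a pawl angle of 0.42 rad to about 1 px. The tab was still down in the last picture.
- **Lever:** it stopped with the fingertip at z 0.2148 m, against 0.2157 m predicted, with up to about 39 N. After I let go, the paddle's middle sat about 1 px from where the lower stop (-0.12 rad) puts it in the side view. In the scene view I only checked by eye that the lever was down.
- **Cap:** the ram is resting on it. I judged the cap home from the lever being at its stop and did not measure its travel separately.
- **Surroundings:** the jar, beaker and dish look unmoved by eye. The wrist force was about zero at hand-in.

No check failed. The closest the wrist force came to its 120 N limit was the 69 N peak at the pawl's stop.

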